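Latch a reagent bottle into its bench holder

TASK

Put the white reagent bottle upright in the blue cup of the bottle holder, right down on the cup's floor. Then swing the holder's latch bar over the bottle and press it fully home, so that it snaps in under the yellow catch, and let go. Do not tip either bottle over, and leave the amber bottle and the timer where they stand.

Things in the scene. Friction and masses are not known exactly. Their poses are not given: they have to be found in the camera images.
- white_center (a point): Centre, half-way up (46 mm above the underside), of the white reagent bottle with black screw cap: round body 48 mm diameter up to 77 mm, a narrower cap 28 mm diameter above it, 92 mm tall in all, 0.12 kg, loose, standing upright. z axis up along the bottle.
- amber_center (a point): Centre, half-way up (54 mm above the underside), of the amber reagent bottle with black cap: 54 mm diameter, 108 mm tall, loose. A bystander. The two bottles may stand in either place. z axis up.
- timer: Loose white bench timer, 62 x 62 x 15 mm. Bystander. Origin at the centre of its underside.
- holder: Bottle holder, fixed: white base plate 130 (x) x 200 (y) mm, top at 22 mm, blue cup in the middle, hinge bracket at local y -70 mm (139 mm high, 26 mm along y, 33 along x), catch post at local y +65 mm (138 mm high, 36 mm along x, to y +82 mm). Origin: centre of underside, z up. Its x axis points roughly away from the robot, y to the left; turned up to 0.4 rad either way.
- cup_floor (a point): Centre of the inner floor of the blue cup, 25 mm above the table. The cup is round, 54 mm inner diameter, walls up to 44 mm above the table, with a slightly flared mouth. A bottle stands on this floor. Axes as the holder's.
- latch_bar (a joint): Angle of the steel latch bar, rad: 0 = shut (level, over the bottle, down on its saddle in the catch), 1.57 = upright, 2.2 = leaning away to the holder's -y side. Stiff hinge: it stays where left (about 1 N at the handle moves it). At about 0.1 its cross pin meets the yellow sprung catch; from there about 5 N down at the handle snaps it past, to 0.
- latch_hinge (a point): Point on the bar's hinge axis (parallel to the holder's x), at holder local x 0, y -70 mm, 127 mm above the table. From here the bar (14 mm wide, 8 mm thick) runs, at angle q, along holder y by +cos(q) and up by sin(q). Shut, it clears the seated white bottle by 3 mm.
- handle (a point): Middle of the red T-handle at the bar's end, 185 mm from the hinge axis: a round rod 10 mm thick and 90 mm long, parallel to the hinge axis (the holder's x), sticking out 38 mm on each side of the bar, so it can be pinched or pushed beside the bar.
- catch (a point): Where the bar's cross pin (135 mm from the hinge) lies when latched: between the prongs of the yellow sprung fork, holder local y = +65 mm, 127 mm above the table. The yellow noses snap over the pin from above; they reach 138 mm above the table.
There are look-alikes about, which are no part of the job. What is shaped like the part that bears white_center but green, purple or red is not meant.

How it is judged (in metres and radians):
On the way:
1. the white bottle stands on the floor of the blue cup while the latch bar is still open (distance between white_center and cup_floor below 0.051 m and horizontal distance between white_center and cup_floor below 0.007 m and angle between white_center's own z axis and vertical below 0.1 rad and value of joint latch_bar above 0.6 rad), for 0.2 s.
At the end, for the whole second after the job is handed in: The white bottle stands upright (within 0.1 rad) on the floor of the cup (its centre within 7 mm of the cup's axis and less than 51 mm from the floor), the latch bar is shut to within 0.03 rad, past the catch, and the amber bottle (upright) and the timer are within 30 mm of where they stood (value of joint latch_bar below 0.03 rad and distance between white_center and cup_floor below 0.051 m and horizontal distance between white_center and cup_floor below 0.007 m and angle between each of white_center, amber_center's own z axis and vertical below 0.1 rad and distance of each of amber_center, timer from where it was at the start of the episode below 0.03 m); the robot touches nothing.
It fails at once if a bottle is tipped over (angle between any of white_center, amber_center's own z axis and vertical above 0.7 rad).
It fails at once if the amber bottle or the timer is shifted by more than 30 mm (distance of any of amber_center, timer from where it was at the start of the episode above 0.03 m).
It also fails if it takes over 69 s, if anything falls off the work surface, if the arm or the gripper's body presses on something with over 40 N, if the wrist force passes 120 N, or if a joint passes its speed limit or range.

ROBOT

A 6-joint arm with a two-finger parallel gripper is mounted at the origin on a cart in front of the work surface, level with it; the furniture and walls round the work are solid. World frame = base frame: x ahead of the robot, y to its left, z up, the work surface at z = 0. Lengths are in m, angles in degrees, forces in N, time in s.
With the tool pointing down it reaches from about 0.4 to 0.825 m from the base axis. Payload 7 kg.
Tool frame: the origin (TCP) lies on the mounting face of the last link; the fingertips stand 178 mm ahead of it and the grasp point (between the pads) lies 159 mm ahead of it; z points along the fingers, y is the direction in which the jaws open and shut (so a half turn about z gives the same grasp; the last joint's range is limited). The gripper opens to 88 mm and grips with 3 to 60 N. Pads are 19 mm wide; open, the fingers measure 130 mm over their backs; the gripper's body (78 mm by 193 mm) begins 47 mm behind the grasp point.
Start: joints at [-51.56, 20.546, 0.682, 0, -70.136, -16.507], TCP at [0.252, -0.626, 0.405] pointing down, gripper open.
Joint ranges: [-176.03, 176.03], [-82.01, 121.73], [-58.28, 71.71], [-173.87, 95.51], [-174.79, -0.11], [-173.66, 173.66]. Speed limits (degrees/s): [136.94, 136.94, 172.46, 180, 180, 180].

INTERFACE

Orientations are given as [roll, pitch, yaw] about the fixed x, y, z axes, in that order (R = Rz(yaw) Ry(pitch) Rx(roll)).
In Python, from plant import r gives the robot as it stands. The module is installed in compiled form; this text tells all that it offers.
- The arm moves only by the tool carry_out, never from a script. Its argument "plan" is a list of rows, each a list of 3 entries, a list of its own where there are three numbers: the shift along the tool's x, y, z in m, then the turn, a rotation vector about the tool's x, y, z in degrees, then the closure in counts, from 0 (fully open) to 255 (shut). In form: [[[x, y, z], [ax, ay, az], hand], ...]. A call has 1 to 12 rows; each row shifts and turns the commanded pose from where the row before left it, along the tool's axes as they then stand; what a row does not reach is not made up. A row lasts 1/12 s, in which the tool goes at most 41.7 mm and 7.16 degrees, less where a joint would pass 70% of its speed; a pose out of reach is approached as far as the arm can. A call is refused whole if a number of a shift passes 0.0417 or a number of a turn 7.16, either way. A call with a gripper value outside its range is refused whole. The fingers move at their own pace and stop on an object; "grip_force" is the grip in N (left out, the last holds). Time passes only in rows, so rows that do not move let the fingers close. It gives the time, the measured TCP pose, the force and the opening at its end, in the units of the state.
- r.get_state(): the state, without advancing time (a new reading comes with each control period).
- r.capture(name): name is "scene" or "top"; returns the picture (420x560x3 uint8, red, green, blue); there is no depth.
- r.get_calibration(name): a dict with "K" (3x3 intrinsics, pixels), "D" ([k1, k2, p1, p2, k3] as OpenCV has them; the pictures are not rectified), "rvec" (rotation vector, rad) and "tvec" (3), from world to camera coordinates, as OpenCV has them. Camera axes: x right, y down, z forward; pixel columns grow to the right and rows downward; lengths in m; the calibration is good to about 2 mm. A picture is of the moment at which its call begins. get_calibration takes no time and is no camera call.
- r.close_job(): hands the job in, once; it reports no verdict.
The state is a dict: "time_s": time; "joints": joint angles; "qd": joint speeds; "joint_torque": joint torques, N m; "tcp_pos": TCP position; "eef_rot": TCP orientation; "contact_force": force on the tool from outside, world axes, zero at the start; "moment": the same for the moment, N m; "gripper_width": finger opening in m.
Only numpy, scipy, OpenCV 4.12 (cv2) and the standard library are available. Lean on these libraries where they do the work, as an engineer would, in place of code of your own. Each camera call takes 0.05 s, during which the arm holds its last target. There are 200 camera calls.

## Working session

There is one attempt and no reset: what is moved stays moved. The work goes in short steps, Python scripts to look and compute and a tool call to move; the robot and the scene stay as the last step left them, time stands still between calls to the robot, and variables do not carry over. Pictures are saved under pics/ and viewed, about 8 in all and at most 12, crops included, and the job is handed in when it is done.

Besides the shell and the picture viewer there is one more tool, called after "Request:" by a JSON object that holds its "op" and its "data". carry_out: Moves the arm, as the interface text tells. Its arguments: {"type":"object","properties":{"plan":{"type":"array","items":{"type":"array"}},"grip_force":{"type":"number"}},"required":["plan"]}

```bash
mkdir -p pics; python3 - <<'E'
from plant import r
import cv2,numpy as np
for n in("scene","top"):
    im=r.capture(n);cv2.imwrite(f"pics/{n}0.png",im[:,:,::-1])
    c=r.get_calibration(n);R=cv2.Rodrigues(np.array(c['rvec'],float))[0]
    print(n,np.round(c['K'],1).tolist(),np.round(c['D'],3),'cam',(-R.T@np.array(c['tvec']).ravel()).round(3),'fwd',R[2].round(3),R[0].round(3))
print(r.get_state())
E
```

```text
scene [[497.0, 0.0, 283.1], [0.0, 497.0, 209.0], [0.0, 0.0, 1.0]] [-0.138  0.     0.     0.     0.   ] cam [0.162 0.891 0.985] fwd [ 0.328 -0.637 -0.698] [-0.892 -0.452 -0.006]
top [[537.7, 0.0, 277.6], [0.0, 537.7, 207.6], [0.0, 0.0, 1.0]] [-0.108  0.     0.     0.     0.   ] cam [0.333 0.095 1.162] fwd [ 0.199 -0.017 -0.98 ] [-0.072 -0.997  0.003]
{'time_s': 0.1, 'joints': array([-5.15613801e+01,  2.05902204e+01,  6.40492909e-01, -1.92884895e-02,
       -7.01346577e+01, -1.65058295e+01]), 'qd': array([ 0.02354572, -0.1114624 ,  0.13454377,  0.09352369, -0.02606411,
       -0.02357523]), 'joint_torque': array([-1.37335312e-03, -5.84163773e+01,  2.93752527e+01,  7.01563731e+00,
        1.01643489e-02, -5.65713526e-05]), 'tcp_pos': array([ 0.25206406, -0.62600476,  0.40378983]), 'eef_rot': array([ 1.79913940e+02, -6.59133310e-03, -1.58073773e+02]), 'contact_force': array([0.31325368, 0.54006093, 0.07757226]), 'moment': array([-0.0284655 , -0.08051658,  0.02382692]), 'gripper_width': 0.08756061017920816}
```

View pics/scene0.png

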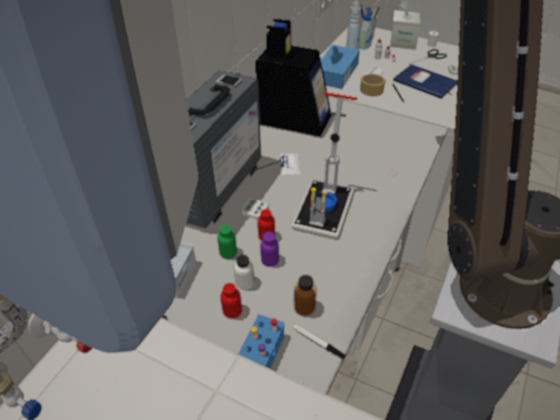

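View pics/top0.png

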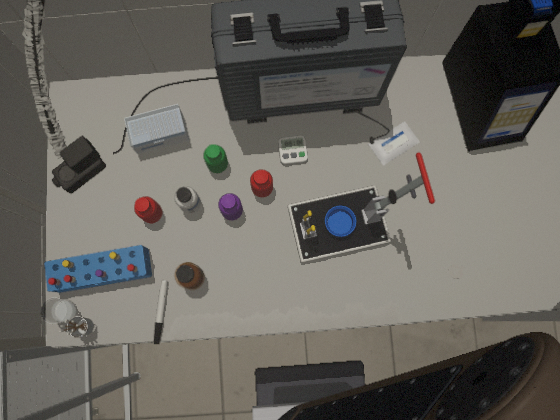

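Bottle candidates in the top view, by pixel:
- white: (186,199)
- red: (148,209) and (262,183)
- green: (215,158)
- purple: (231,206)
- amber, with black cap: (190,276)

The white body with the dark cap at (186,199) fits the description. In the scene view it is at (244,272). The holder cup is at (340,222), and the bar leans to −y with its handle at (425,178). Next is a close crop to check this and measure.

```bash
cat > h.py <<'E'
from plant import r
import cv2,numpy as np
def cal(n):
    c=r.get_calibration(n);return [np.array(c[k],float) for k in("K","D","rvec","tvec")]
def onplane(n,px,z):
    K,D,rv,tv=cal(n);R=cv2.Rodrigues(rv)[0]
    p=cv2.undistortPoints(np.array(px,float).reshape(-1,1,2),K,D).reshape(-1,2)
    d=np.c_[p,np.ones(len(p))]@R;c=-R.T@tv.ravel()
    return c+d*((z-c[2])/d[:,2])[:,None]
def proj(n,P):
    K,D,rv,tv=cal(n);return cv2.projectPoints(np.array(P,float).reshape(-1,1,3),rv,tv,K,D)[0].reshape(-1,2)
E
python3 - <<'E'
from h import *
t=cv2.imread("pics/top0.png");s=cv2.imread("pics/scene0.png")
up=lambda i,x,y,w,h,k:cv2.resize(i[y:y+h,x:x+w],None,fx=k,fy=k,interpolation=cv2.INTER_CUBIC)
a=up(t,160,175,60,60,5);b=up(t,280,170,125,100,4) 
c=up(s,215,245,60,60,5);d=up(s,290,160,100,80,5)
out=np.zeros((400+300,900,3),np.uint8)
out=np.zeros((600,800,3),np.uint8)
out[:300,:300]=a;out[300:,:300]=c
out[:300,300:800]=b[:300];out[300:,300:800]=d[:300]
cv2.imwrite("pics/crop.png",out)
print(onplane("top",[(186,199)],.077),onplane("top",[(340,221)],.044))
q=onplane("top",[(289,206),(377,187),(390,240),(305,262)],.022);print(q,q.mean(0))
print(onplane("top",[(190,274),(293,150)],.1))
E
```

```text
[[0.5857303  0.26376693 0.077     ]] [[ 0.52240028 -0.05432972  0.044     ]]
[[ 0.56694987  0.04995929  0.022     ]
 [ 0.59552393 -0.14567326  0.022     ]
 [ 0.47697281 -0.16102751  0.022     ]
 [ 0.44344813  0.02533159  0.022     ]] [ 0.52072369 -0.05785247  0.022     ]
[[0.4282792  0.25834995 0.1       ]
 [0.66804321 0.0357474  0.1       ]]
```

View pics/crop.png

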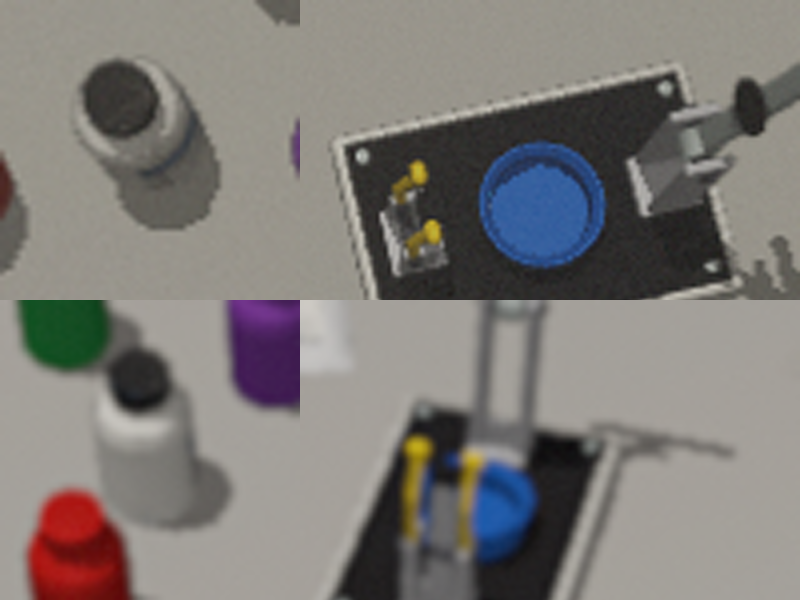

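The crop confirms the white body with a black cap (top cap centre about (184,194.4), scene cap about (242.8,259)). The cup rim is at (340.8,221.3) and the bar is open, toward −y. Next I'll fit the poses.

```bash
cat >> h.py <<'E'
def hold(p,L):
    L=np.atleast_2d(L).astype(float);c,s=np.cos(p[2]),np.sin(p[2])
    return np.c_[p[0]+c*L[:,0]-s*L[:,1],p[1]+s*L[:,0]+c*L[:,1],L[:,2]]
E
python3 - <<'E'
from h import *
from scipy.optimize import least_squares as ls
L=[(.065,.1,.022),(.065,-.1,.022),(-.065,-.1,.022),(-.065,.1,.022),(0,0,.044),(0,0,.025)]
px=np.array([(289.25,205),(375,186.25),(390.5,241.75),(305,262),(340.75,221.3),(340,223)])
w=np.array([1,1,1,.5,2,1])[:,None]
f=ls(lambda p:((proj("top",hold(p,L))-px)*w).ravel(),[.52,-.055,.2]);p=f.x;print('holder',p,np.degrees(p[2]));print((proj("top",hold(p,L))-px).round(1).tolist())
ps=hold(p,[(0,0,.044),(.065,-.1,.022),(-.065,-.1,.022),(0,.065,.138)]);print('scene pred',proj("scene",ps).round(1).tolist())
print('top catch pred',proj("top",ps[3]))
for q in np.arange(1.6,2.3,.1):
    P=hold(p,[(x,-.07+.185*np.cos(q),.127+.185*np.sin(q)) for x in(.045,-.045)]);print(q.round(1),proj("top",P).round().tolist(),proj("scene",P).round().tolist())
print(onplane("top",[(184,194.4)],.092),onplane("scene",[(242.8,259)],.092))
print('holder dir y',hold(p,[(0,-.255,.1)]))
E
```

```text
holder [ 0.52113093 -0.05588745  0.15363445] 8.80260553775186
[[-1.7, -0.3], [1.3, -1.5], [1.4, 0.3], [-3.5, 1.1], [0.0, 0.2], [-0.3, 0.1]]
scene pred [[324.1, 198.3], [311.0, 177.3], [353.9, 186.2], [319.5, 187.9]]
top catch pred [[314.05397101 220.45620054]]
1.6 [[397.0, 157.0], [412.0, 209.0]] [[320.0, 98.0], [354.0, 104.0]]
1.7 [[407.0, 155.0], [422.0, 207.0]] [[321.0, 95.0], [356.0, 101.0]]
1.8 [[417.0, 153.0], [432.0, 205.0]] [[323.0, 93.0], [357.0, 98.0]]
1.9 [[426.0, 152.0], [441.0, 203.0]] [[325.0, 91.0], [358.0, 97.0]]
2.0 [[435.0, 151.0], [450.0, 202.0]] [[326.0, 90.0], [359.0, 96.0]]
2.1 [[442.0, 151.0], [457.0, 201.0]] [[328.0, 90.0], [360.0, 95.0]]
2.2 [[449.0, 151.0], [464.0, 200.0]] [[329.0, 90.0], [361.0, 96.0]]
[[0.5921763  0.26518006 0.092     ]] [[0.58950876 0.26832887 0.092     ]]
holder dir y [[ 0.56015377 -0.30788392  0.1       ]]
```

Request:
{"op": "carry_out", "data": {"plan": [[[0,0,-0.011],[0,0,-6.99],0],[[0,0,-0.011],[0,0,-6.99],0],[[0,0,-0.011],[0,0,-6.99],0],[[0,0,-0.011],[0,0,-6.99],0],[[0,0,-0.011],[0,0,-6.99],0],[[0,0,-0.011],[0,0,-6.99],0],[[0,0,-0.011],[0,0,-6.99],0],[[0,0,-0.011],[0,0,-6.99],0],[[0,0,-0.011],[0,0,-6.99],0],[[0,0,-0.011],[0,0,-6.99],0],[[0,0,-0.011],[0,0,-6.99],0],[[0,0,0],[0,0,0],0]], "grip_force": 20}}

```text
time_s: 1.1
tcp_pos: [0.2521, -0.6263, 0.5277]
eef_rot: [-180.0, -0.2, -80.8]
contact_force: [0.5, 0.6, 0.3]
gripper_width: 0.0877
```

```bash
cat >> h.py <<'E'
from scipy.spatial.transform import Rotation as Ro
def go(t,yaw=-81.2):
    s=r.get_state();R=Ro.from_euler('xyz',s['eef_rot'],degrees=True)
    d=R.inv().apply(np.array(t)-s['tcp_pos']);tw=(R.inv()*Ro.from_euler('xyz',[180,0,yaw],degrees=True)).as_rotvec(degrees=True)
    print('t',round(s['time_s'],2),'tcp',s['tcp_pos'].round(4),s['eef_rot'].round(2),'shift',d.round(4),'turn',tw.round(2),'F',s['contact_force'].round(1),'w',round(s['gripper_width'],4),'J',s['joints'].round(0))
E
python3 -c "
from h import *
go([.591,.267,.40])"
```

```text
t 1.1 tcp [ 0.2521 -0.6263  0.5277] [-1.7996e+02 -1.5000e-01 -8.0850e+01] shift [-0.8283 -0.4767  0.1258] turn [-0.04 -0.15  0.35] F [0.5 0.6 0.3] w 0.0877 J [-52.  18.  13.   0. -84.  61.]
```

Request:
{"op": "carry_out", "data": {"plan": [[[-0.0345,-0.0199,0],[0,0,0],0],[[-0.0345,-0.0199,0],[0,0,0],0],[[-0.0345,-0.0199,0],[0,0,0],0],[[-0.0345,-0.0199,0],[0,0,0],0],[[-0.0345,-0.0199,0],[0,0,0],0],[[-0.0345,-0.0199,0],[0,0,0],0],[[-0.0345,-0.0199,0],[0,0,0],0],[[-0.0345,-0.0199,0],[0,0,0],0],[[-0.0345,-0.0199,0],[0,0,0],0],[[-0.0345,-0.0199,0],[0,0,0],0],[[-0.0345,-0.0199,0],[0,0,0],0],[[-0.0345,-0.0199,0],[0,0,0],0]]}}

```text
time_s: 2.1
tcp_pos: [0.4244, -0.1785, 0.5251]
eef_rot: [180.0, 0.0, -81.5]
contact_force: [0.9, -0.0, -0.8]
gripper_width: 0.0875
```

Request:
{"op": "carry_out", "data": {"plan": [[[-0.0345,-0.0199,0],[0,0,0],0],[[-0.0345,-0.0199,0],[0,0,0],0],[[-0.0345,-0.0199,0],[0,0,0],0],[[-0.0345,-0.0199,0],[0,0,0],0],[[-0.0345,-0.0199,0],[0,0,0],0],[[-0.0345,-0.0199,0],[0,0,0],0],[[-0.0345,-0.0199,0],[0,0,0],0],[[-0.0345,-0.0199,0.005],[0,0,0],0],[[-0.0345,-0.0199,0.02],[0,0,0],0],[[-0.0345,-0.0199,0.02],[0,0,0],0],[[-0.0345,-0.0199,0.02],[0,0,0],0],[[-0.0345,-0.0199,0.02],[0,0,0],0]]}}

```text
time_s: 3.1
tcp_pos: [0.5934, 0.2574, 0.444]
eef_rot: [179.9, -0.0, -81.4]
contact_force: [0.7, -0.3, 0.1]
gripper_width: 0.0874
```

Request:
{"op": "carry_out", "data": {"plan": [[[0,0,0.02],[0,0,0],0],[[0,0,0.01],[0,0,0],0],[[0,0,0],[0,0,0],0]]}}

```text
time_s: 3.35
tcp_pos: [0.5926, 0.2555, 0.4119]
eef_rot: [179.7, -0.2, -81.3]
contact_force: [-0.5, 0.0, -0.5]
gripper_width: 0.0879
```

```bash
python3 -c "
from h import *
go([.591,.267,.219])
a=r.capture('scene');b=r.capture('top')
P=np.array([.591,.267,.046])
o=[]
for n,i in(('scene',a),('top',b)):
    u,v=proj(n,P)[0].astype(int);o.append(cv2.resize(i[v-70:v+70,u-50:u+50],None,fx=4,fy=4,interpolation=2));print(n,u-50,v-70)
cv2.imwrite('pics/c2.png',np.hstack(o)[:,:,::-1])"
```

```text
t 3.35 tcp [0.5926 0.2555 0.4119] [ 1.7966e+02 -1.5000e-01 -8.1330e+01] shift [-0.0121 -0.0013  0.1928] turn [ 0.34 -0.15 -0.13] F [-0.5  0.  -0.5] w 0.0879 J [ 41.  18.  -3.  -0. -70. -32.]
scene 193 200
top 136 129
```

View pics/c2.png

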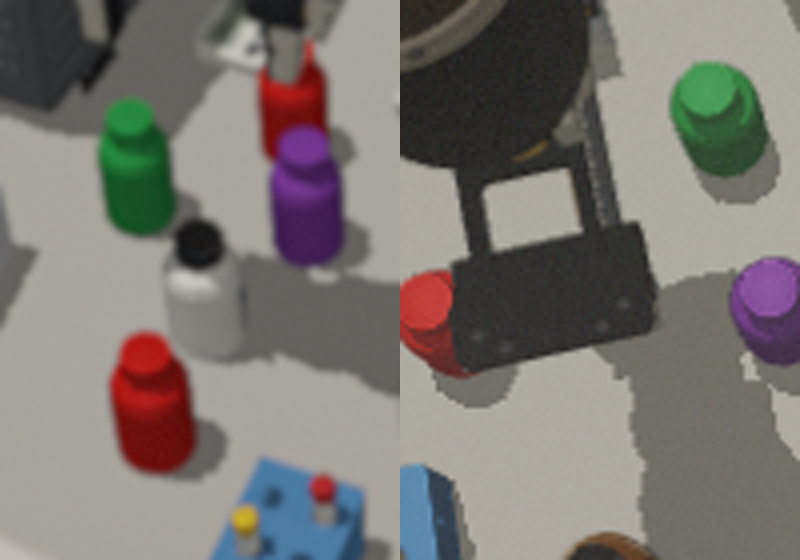

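The scene view shows the white bottle still standing at crop (205,290), with the gripper above it and clear lanes for the fingers along x. I'll descend now.

Request:
{"op": "carry_out", "data": {"plan": [[[-0.006,0,0.025],[0.15,0,0],0],[[-0.006,-0.001,0.03],[0.15,0,0],0],[[0,0,0.03],[0,0,0],0],[[0,0,0.03],[0,0,0],0],[[0,0,0.03],[0,0,0],0],[[0,0,0.025],[0,0,0],0],[[0,0,0.02],[0,0,0],0],[[0,0,0],[0,0,0],0],[[0,0,0],[0,0,0],0]]}}

```text
time_s: 4.2
tcp_pos: [0.5937, 0.2672, 0.2271]
eef_rot: [-179.7, -0.0, -81.3]
contact_force: [-0.4, 1.0, 1.5]
gripper_width: 0.0874
```

```bash
python3 -c "
from h import *
go([.59,.267,.219])"
```

```text
t 4.2 tcp [0.5937 0.2672 0.2271] [-179.66   -0.    -81.25] shift [-0.0003  0.0037  0.0081] turn [-0.34 -0.   -0.05] F [-0.4  1.   1.5] w 0.0874 J [ 41.  27. -15.   0. -48. -33.]
```

Request:
{"op": "carry_out", "data": {"plan": [[[0,0.003,0.008],[-0.3,0,0],0],[[0,0,0],[0,0,0],80],[[0,0,0],[0,0,0],160],[[0,0,0],[0,0,0],255],[[0,0,0],[0,0,0],255],[[0,0,0],[0,0,0],255],[[0,0,0],[0,0,0],255],[[0,0,0],[0,0,0],255]], "grip_force": 20}}

```text
time_s: 4.87
tcp_pos: [0.5905, 0.2675, 0.2181]
eef_rot: [-180.0, 0.0, -81.2]
contact_force: [0.1, 0.4, 1.8]
gripper_width: 0.0478
```

```bash
python3 -c "
from h import *
go([.59,.267,.219])"
```

```text
t 4.87 tcp [0.5905 0.2675 0.2181] [-1.7995e+02  2.0000e-02 -8.1160e+01] shift [ 0.0004  0.0006 -0.0009] turn [-0.05  0.02  0.04] F [0.1 0.4 1.8] w 0.0478 J [ 42.  28. -15.   0. -47. -33.]
```

Request:
{"op": "carry_out", "data": {"plan": [[[0,0,-0.015],[0,0,0],255],[[0,0,-0.03],[0,0,0],255],[[0,0,-0.035],[0,0,0],255],[[0,0,-0.035],[0,0,0],255],[[0,0,-0.035],[0,0,0],255],[[0,0,-0.03],[0,0,0],255],[[0,0,-0.01],[0,0,0],255],[[0,0,0],[0,0,0],255]]}}

```text
time_s: 5.53
tcp_pos: [0.5907, 0.2675, 0.4113]
eef_rot: [-179.7, 0.1, -81.2]
contact_force: [-0.4, 0.1, -1.4]
gripper_width: 0.0475
```

Request:
{"op": "carry_out", "data": {"plan": [[[0.015,0.0057,0],[0,0,0],255],[[0.028,0.0107,0],[0,0,0],255],[[0.03,0.0115,0],[0,0,0],255],[[0.03,0.0115,0],[0,0,0],255],[[0.03,0.0115,0],[0,0,0],255],[[0.03,0.0115,0],[0,0,0],255],[[0.03,0.0115,0],[0,0,0],255],[[0.03,0.0115,0],[0,0,0],255],[[0.03,0.0115,0],[0,0,0],255],[[0.03,0.0115,0],[0,0,0],255],[[0.016,0.006,0],[0,0,0],255],[[0.01,0.004,0],[0,0,0],255]]}}

```text
time_s: 6.53
tcp_pos: [0.5192, -0.0584, 0.4058]
eef_rot: [179.8, 0.0, -81.3]
contact_force: [0.3, -0.6, -1.6]
gripper_width: 0.0477
```

Request:
{"op": "carry_out", "data": {"plan": [[[0,0,0.01],[0,0,0],255],[[0,0,0.01],[0,0,0],255],[[0,0,0],[0,0,0],255]]}}

```text
time_s: 6.78
tcp_pos: [0.5199, -0.0558, 0.3844]
eef_rot: [179.7, 0.0, -81.2]
contact_force: [-0.8, 0.4, -1.9]
gripper_width: 0.0477
```

```bash
python3 -c "
from h import *
go([.5211,-.0559,.27])
a=r.capture('scene');b=r.capture('top')
P=np.array([.5211,-.0559,.1])
o=[]
for n,i in(('scene',a),('top',b)):
    u,v=proj(n,P)[0].astype(int);o.append(cv2.resize(i[v-60:v+60,u-40:u+40],None,fx=5,fy=5,interpolation=2));print(n,u-40,v-60)
cv2.imwrite('pics/c3.png',np.hstack(o)[:,:,::-1])"
```

```text
t 6.78 tcp [ 0.5199 -0.0558  0.3844] [ 1.7971e+02  4.0000e-02 -8.1210e+01] shift [ 0.0004 -0.0018  0.1144] turn [ 0.29  0.04 -0.01] F [-0.8  0.4 -1.9] w 0.0477 J [ 15.   7. -20.  -0. -63.  -7.]
scene 285 123
top 304 156
```

View pics/c3.png

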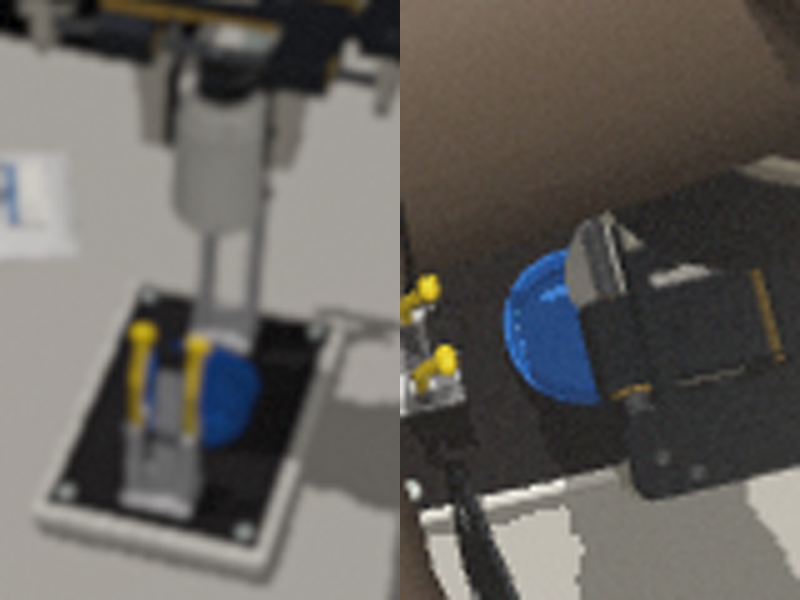

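```bash
python3 - <<'E'
from h import *
from scipy.optimize import least_squares as ls
p0=[.5211,-.0559,.1536]
L=np.array([(.065,.1,.022),(-.065,.1,.022),(-.065,-.1,.022),(.065,-.1,.022),(0,.065,.138)])
o=np.array([(293,226),(338,237),(353.5,187.5),(313,181),(318.9,190.2)])
print('holder pred-obs',(proj("scene",hold(p0,L))-o).round(1).tolist())
f=ls(lambda p:(proj("scene",hold(p,L[:4]))-o[:4]).ravel(),p0);print(f.x,(proj("scene",hold(f.x,L))-o).round(1).tolist())
a=np.linspace(0,2*np.pi,73)
c=np.array([.5199,-.0558]);z=.3844-.2181
E=proj("scene",np.c_[c[0]+.024*np.cos(a),c[1]+.024*np.sin(a),0*a+z])
print('bottle bottom: lowest',E[E[:,1].argmax()],'umin/max',E[:,0].min(),E[:,0].max(),'obs',(328.6,169.4),'edges 320,337.4')
M=proj("scene",np.c_[c[0]+.024*np.cos(a),c[1]+.024*np.sin(a),0*a+z+.035]);print(M[:,0].min(),M[:,0].max())
E
```

```text
holder pred-obs [[-2.1, -2.7], [-0.2, -2.9], [0.4, -1.3], [-1.9, -3.7], [0.6, -2.3]]
[ 0.51460462 -0.04758789  0.15825723] [[-1.2, 0.2], [1.1, -0.1], [1.3, 0.9], [-1.3, -1.4], [1.7, 0.4]]
bottle bottom: lowest [327.15623766 170.01265479] umin/max 317.65016572876095 336.0751205442618 obs (328.6, 169.4) edges 320,337.4
318.21205310946607 336.9809870664966
```

```bash
python3 - <<'E'
from h import *
from scipy.optimize import least_squares as ls
a=np.linspace(0,2*np.pi,181)
def ext(n,p):
    q=np.vstack([proj(n,np.c_[p[0]+R*np.cos(a),p[1]+R*np.sin(a),0*a+z]) for R,z in((p[2],.044),(.030,.022))])
    return np.r_[q.min(0),q.max(0)]
for n,box in(("top",(310,195,370,250)),("scene",(305,180,345,225))):
    i=cv2.imread(f"pics/{n}0.png");x,y,X,Y=box;h=i[y:Y,x:X].astype(int)
    m=((h[...,0]-h[...,2]>40)).astype(np.uint8)
    k,lab,st,ce=cv2.connectedComponentsWithStats(m);
    ys,xs=np.nonzero(m);e=np.r_[xs.min()+x-.5,ys.min()+y-.5,xs.max()+x+.5,ys.max()+y+.5]
    print(n,e,m.sum(),[s.tolist() for s in st[1:]])
    print(' pred',ext(n,[.5211,-.0559,.032]).round(1), ext(n,[.5146,-.0476,.032]).round(1))
    w=np.array([1,1,1,1]) if n=="top" else np.array([0,.0,1,1])
    f=ls(lambda p:np.r_[(ext(n,np.r_[p[:2],.0315 if n=="scene" else p[2]])-e)*w,0],[.52,-.055,.032]);print(' fit',f.x.round(4),f.fun.round(2))
E
```

```text
top [324.5 204.5 356.5 236.5] 777 [[15, 10, 32, 32, 777]]
 pred [325.7 206.7 355.9 237.1] [322.1 210.  352.3 240.4]
 fit [ 0.5236 -0.0555  0.0342] [-0.1  0.1  0.1 -0.1  0. ]
scene [313.5 190.5 337.5 211.5] 204 [[14, 11, 2, 2, 4], [19, 12, 14, 20, 189], [9, 15, 3, 9, 11]]
 pred [312.5 190.5 335.6 211.5] [313.4 193.  336.6 214.1]
 fit [ 0.516  -0.0585  0.032 ] [ 0.  0. -0.  0.  0.]
```

Request:
{"op": "carry_out", "data": {"plan": [[[0,-0.001,0.02],[0,0,0],255],[[0,0,0.03],[0,0,0],255],[[0,0,0.03],[0,0,0],255],[[0,0,0.02],[0,0,0],255],[[0,0,0.016],[0,0,0],255],[[0,0,0],[0,0,0],255],[[0,0,0],[0,0,0],255]]}}

```text
time_s: 7.47
tcp_pos: [0.522, -0.0554, 0.2716]
eef_rot: [179.9, -0.0, -81.1]
contact_force: [0.1, -0.3, -0.9]
gripper_width: 0.0478
```

```bash
python3 -c "
from h import *
go([.5208,-.0555,.243])
a=r.capture('scene');b=r.capture('top')
P=np.array([.5211,-.0559,.07])
o=[]
for n,i in(('scene',a),('top',b)):
    u,v=proj(n,P)[0].astype(int);o.append(cv2.resize(i[v-40:v+35,u-35:u+35],None,fx=5.5,fy=5.5,interpolation=2));print(n,u-35,v-40)
cv2.imwrite('pics/c4.png',np.hstack(o)[:,:,::-1])"
```

```text
t 7.47 tcp [ 0.522  -0.0554  0.2716] [ 1.799e+02 -3.000e-02 -8.110e+01] shift [-0.0001  0.0011  0.0286] turn [ 0.1  -0.03  0.1 ] F [ 0.1 -0.3 -0.9] w 0.0478 J [ 15.  14. -28.   0. -48.  -6.]
scene 289 151
top 307 179
```

View pics/c4.png

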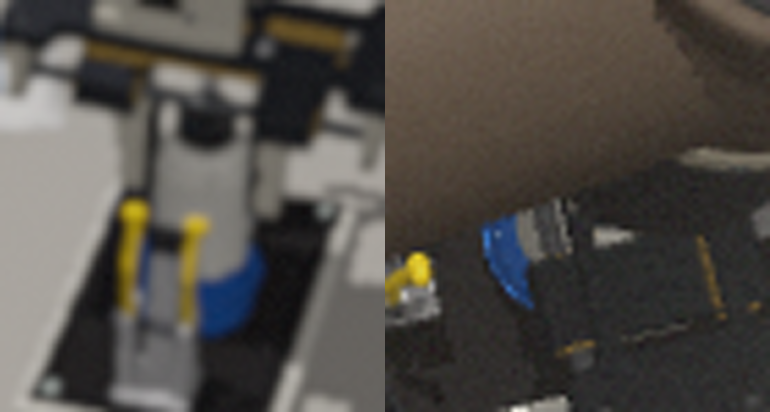

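Seen from the scene camera the bottle is centred over the cup: bottle edges at 155 and 252 in the crop, cup edges at 141 and 266. I'll lower it slowly.

Request:
{"op": "carry_out", "data": {"plan": [[[0,0,0.005],[0,0,0],255],[[0,0,0.005],[0,0,0],255],[[0,0,0.005],[0,0,0],255],[[0,0,0.003],[0,0,0],255],[[0,0,0],[0,0,0],255]]}}

```text
time_s: 7.98
tcp_pos: [0.5215, -0.056, 0.2532]
eef_rot: [180.0, 0.0, -81.2]
contact_force: [0.9, 1.5, -1.9]
gripper_width: 0.0478
```

```bash
python3 -c "
from h import *
go([.5208,-.0555,.243])"
```

```text
t 7.98 tcp [ 0.5215 -0.056   0.2532] [ 1.7996e+02  1.0000e-02 -8.1190e+01] shift [-0.0006  0.0006  0.0102] turn [0.04 0.01 0.01] F [ 0.9  1.5 -1.9] w 0.0478 J [ 15.  15. -29.  -0. -45.  -6.]
```

Request:
{"op": "carry_out", "data": {"plan": [[[0,0,0.004],[0,0,0],255],[[0,0,0.003],[0,0,0],255],[[0,0,0.0025],[0,0,0],255],[[0,0,0],[0,0,0],255]]}}

```text
time_s: 8.32
tcp_pos: [0.5216, -0.056, 0.2438]
eef_rot: [180.0, 0.0, -81.2]
contact_force: [-0.3, 1.7, -1.4]
gripper_width: 0.0472
```

Request:
{"op": "carry_out", "data": {"plan": [[[0,0,0.001],[0,0,0],255],[[0,0,0],[0,0,0],255]]}}

```text
time_s: 8.48
tcp_pos: [0.5218, -0.056, 0.2433]
eef_rot: [-180.0, 0.0, -81.2]
contact_force: [0.1, 0.5, -2.4]
gripper_width: 0.0473
```

Request:
{"op": "carry_out", "data": {"plan": [[[0,0,0.001],[0,0,0],255],[[0,0,0],[0,0,0],255],[[0,0,0],[0,0,0],255]]}}

```text
time_s: 8.73
tcp_pos: [0.5217, -0.056, 0.2431]
eef_rot: [-180.0, -0.0, -81.2]
contact_force: [-2.6, 2.4, 5.1]
gripper_width: 0.0478
```

Request:
{"op": "carry_out", "data": {"plan": [[[0,0,0.001],[0,0,0],255],[[0,0,0],[0,0,0],255],[[0,0,0],[0,0,0],255]]}}

```text
time_s: 8.98
tcp_pos: [0.5218, -0.056, 0.243]
eef_rot: [-180.0, -0.0, -81.1]
contact_force: [-4.8, 3.4, 14.4]
gripper_width: 0.0478
```

Contact is at z = 0.243, which matches the floor height. I'll release and go up.

Request:
{"op": "carry_out", "data": {"plan": [[[0,0,-0.001],[0,0,0],220],[[0,0,0],[0,0,0],150],[[0,0,0],[0,0,0],80],[[0,0,0],[0,0,0],0],[[0,0,0],[0,0,0],0],[[0,0,0],[0,0,0],0],[[0,0,-0.01],[0,0,0],0],[[0,0,-0.03],[0,0,0],0],[[0,0,-0.04],[0,0,0],0],[[0,0,-0.04],[0,0,0],0],[[0,0,-0.03],[0,0,0],0],[[0,0,0],[0,0,0],0]]}}

```text
time_s: 9.98
tcp_pos: [0.5231, -0.0562, 0.4003]
eef_rot: [-179.3, -0.1, -81.1]
contact_force: [0.4, -0.2, -0.0]
gripper_width: 0.0876
```

```bash
python3 -c "
from h import *
go([.5208,-.0555,.243])
a=r.capture('scene');b=r.capture('top')
cv2.imwrite('pics/top5.png',b[:,:,::-1]);cv2.imwrite('pics/scene5.png',a[:,:,::-1])
P=np.array([.53,-.1,.18])
o=[]
for n,i in(('scene',a),('top',b)):
    u,v=proj(n,P)[0].astype(int);o.append(cv2.resize(i[v-70:v+65,u-48:u+48],None,fx=4,fy=4,interpolation=2));print(n,u-48,v-70)
cv2.imwrite('pics/c5.png',np.hstack(o)[:,:,::-1])"
```

```text
t 9.98 tcp [ 0.5231 -0.0562  0.4003] [-1.7935e+02 -6.0000e-02 -8.1120e+01] shift [-0.0012  0.004   0.1573] turn [-0.65 -0.06  0.08] F [ 0.4 -0.2 -0. ] w 0.0876 J [ 15.   6. -19.   0. -64.  -6.]
scene 282 79
top 324 132
```

View pics/c5.png

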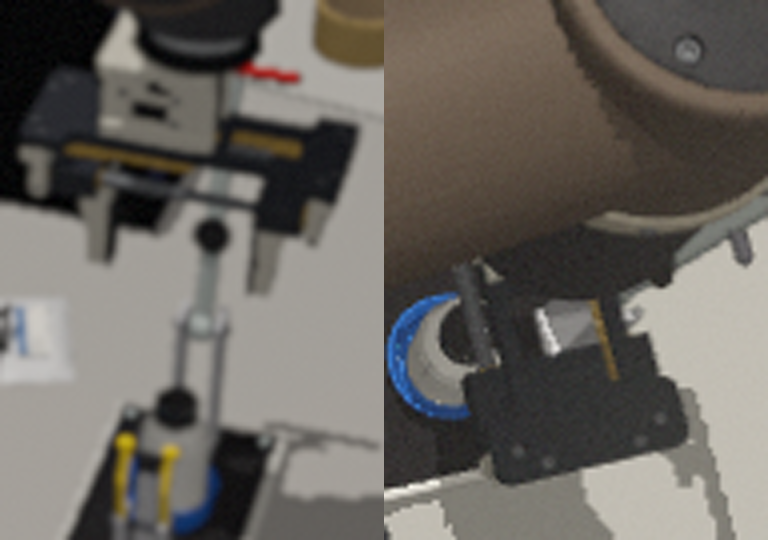

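The white bottle now stands upright in the blue cup, at crop (178,450). The bar is still at about 1.8 rad. Next I'll go over the bar to its −y side with the fingers at about 40 mm, so they straddle it.

Request:
{"op": "carry_out", "data": {"plan": [[[0,0,-0.03],[0,0,0],0],[[0,0,-0.04],[-0.3,0,0],0],[[0,0,-0.04],[0,0,0],70],[[0,0.001,-0.025],[0,0,0],139],[[0.02,0,0],[0,0,0],139],[[0.035,0,0],[0,0,0],139],[[0.035,0,0],[0,0,0],139],[[0.035,0,0],[0,0,0],139],[[0.03,0,0],[0,0,0],139],[[0.01,0,0],[0,0,0],139],[[0,0,0],[0,0,0],139]]}}

```text
time_s: 11.0
tcp_pos: [0.5465, -0.2213, 0.5253]
eef_rot: [179.5, 0.0, -81.4]
contact_force: [-0.4, 1.0, -0.1]
gripper_width: 0.0403
```

```bash
cat >> h.py <<'E'
HP=[.5212,-.0558,.1536]
def loc(y,tip): 
    s=r.get_state();d=s['tcp_pos'][:2]-HP[:2];c,n=np.cos(HP[2]),np.sin(HP[2])
    print('local x,y',(c*d[0]+n*d[1]).round(4),(-n*d[0]+c*d[1]).round(4),'tip',(s['tcp_pos'][2]-.178).round(4))
    go(np.r_[hold(HP,(0,y,0))[0,:2],tip+.178])
E
python3 -c "
from h import *
loc(-.16,.272)"
```

```text
local x,y -0.0003 -0.1675 tip 0.3473
t 11.0 tcp [ 0.5465 -0.2213  0.5253] [ 1.7949e+02  5.0000e-02 -8.1360e+01] shift [-0.0074 -0.001   0.0753] turn [ 0.51  0.05 -0.16] F [-0.4  1.  -0.1] w 0.0403 J [ -3.  10.   1.   0. -82.  12.]
```

Next I'll descend behind the handle and look before pushing.

Request:
{"op": "carry_out", "data": {"plan": [[[-0.002,0,0.02],[0.3,0,0],139],[[0,0,0.03],[0,0,0],139],[[0,0,0.02],[0,0,0],139],[[0,0,0.005],[0,0,0],139],[[0,0,0],[0,0,0],139]]}}

```text
time_s: 11.42
tcp_pos: [0.5456, -0.2164, 0.4506]
eef_rot: [179.8, 0.1, -81.1]
contact_force: [-1.5, -0.4, -0.2]
gripper_width: 0.0399
```

```bash
python3 -c "
from h import *
loc(-.1265,.287)
a=r.capture('scene')
u,v=proj('scene',hold(HP,(0,-.112,.3)))[0].astype(int)
cv2.imwrite('pics/c6.png',cv2.resize(a[v-50:v+70,u-60:u+60],None,fx=4,fy=4,interpolation=2)[:,:,::-1])"
```

```text
local x,y -0.0004 -0.1625 tip 0.2726
t 11.42 tcp [ 0.5456 -0.2164  0.4506] [ 1.7978e+02  6.0000e-02 -8.1140e+01] shift [-0.036  -0.0004 -0.0144] turn [0.22 0.06 0.06] F [-1.5 -0.4 -0.2] w 0.0399 J [ -3.  11.  -7.  -0. -73.  11.]
```

View pics/c6.png

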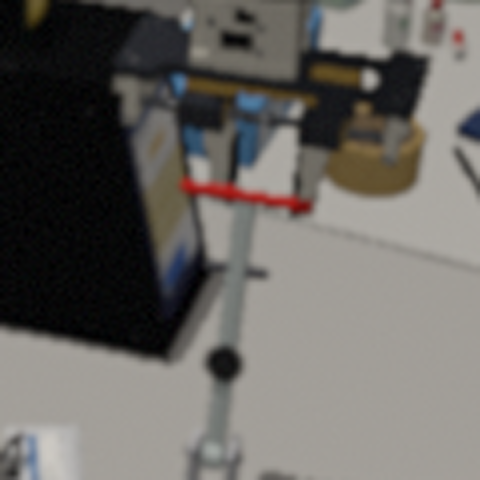

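The two fingers hang behind the red handle (crop (185–310, 190–208)), one on each side of the bar. I'll push along the arc.

Request:
{"op": "carry_out", "data": {"plan": [[[-0.018,0,-0.007],[0.2,0,0],139],[[-0.018,0,-0.007],[0,0,0],139],[[-0.0182,0,-0.0035],[0,0,0],139],[[-0.0184,0,-0.0014],[0,0,0],139],[[-0.0185,0,0.0004],[0,0,0],139],[[-0.0183,0,0.0022],[0,0,0],139],[[0,0,0],[0,0,0],139]]}}

```text
time_s: 12.05
tcp_pos: [0.5289, -0.1069, 0.4708]
eef_rot: [-179.6, 0.0, -81.1]
contact_force: [-0.2, 0.4, 0.5]
gripper_width: 0.0401
```

```bash
python3 -c "
from h import *
loc(-.0531,.2893)"
```

```text
local x,y -0.0002 -0.0517 tip 0.2928
t 12.05 tcp [ 0.5289 -0.1069  0.4708] [-1.796e+02  1.000e-02 -8.106e+01] shift [ 0.0014 -0.0002  0.0035] turn [-0.4   0.01  0.14] F [-0.2  0.4  0.5] w 0.0401 J [  9.   5. -10.  -0. -74.  -0.]
```

Request:
{"op": "carry_out", "data": {"plan": [[[-0.0181,0,0.0065],[-0.2,0,0],139],[[-0.0175,0,0.0065],[0,0,0],139],[[-0.0169,0,0.0075],[0,0,0],139],[[-0.0161,0,0.0092],[0,0,0],139],[[-0.015,0,0.0108],[0,0,0],139],[[0,0,0],[0,0,0],139]]}}

```text
time_s: 12.55
tcp_pos: [0.516, -0.0249, 0.428]
eef_rot: [180.0, 0.0, -81.1]
contact_force: [-1.3, -0.6, -1.1]
gripper_width: 0.0396
```

```bash
python3 -c "
from h import *
loc(.0305,.2519)
a=r.capture('scene')
u,v=proj('scene',hold(HP,(0,.03,.24)))[0].astype(int);print(u-60,v-60)
for q in (1.8,1.4,1,.9,.8): print(q,(proj('scene',hold(HP,[(x,-.07+.185*np.cos(q),.127+.185*np.sin(q)) for x in(.045,-.045)]))-[u-60,v-60])*4)
cv2.imwrite('pics/c7.png',cv2.resize(a[v-60:v+80,u-60:u+60],None,fx=4,fy=4,interpolation=2)[:,:,::-1])"
```

```text
local x,y -0.0004 0.0313 tip 0.25
t 12.55 tcp [ 0.516  -0.0249  0.428 ] [ 1.7999e+02  3.0000e-02 -8.1090e+01] shift [ 0.0008 -0.0004 -0.0019] turn [0.01 0.03 0.11] F [-1.3 -0.6 -1.1] w 0.0396 J [ 19.   5. -17.  -0. -68. -10.]
264 88
1.8 [[236.53964054  18.63961093]
 [372.53192385  41.72811662]]
1.4 [[206.88567772  74.19478191]
 [348.55259856  99.09316098]]
1 [[175.45689792 170.07945084]
 [320.41499448 197.12224942]]
0.9 [[168.12431515 198.44642022]
 [313.39972579 226.02044311]]
0.8 [[161.22376784 227.82968   ]
 [306.59472081 255.91311259]]
```

View pics/c7.png

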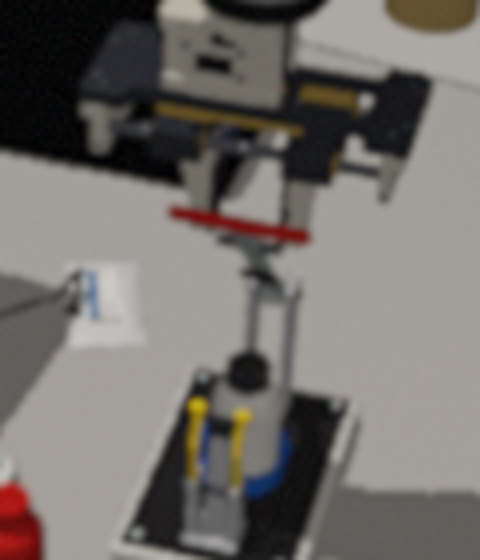

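The handle ends are at crop (172,212) and (307,238), so q is about 0.86 as planned. I'll continue to about 0.6, then go back, up and over the rod.

Request:
{"op": "carry_out", "data": {"plan": [[[-0.0139,0,0.0112],[0,0,0],139],[[-0.0126,0,0.0135],[0,0,0],139],[[-0.0112,0,0.0137],[0,0,0],139],[[0,0,0],[0,0,0],139],[[0.012,0,0],[0,0,0],139],[[0,0,-0.02],[0,0,0],139],[[0,0,-0.035],[0,0,0],139],[[-0.01,0,0],[0,0,0],139],[[-0.02,0,0],[0,0,0],139],[[0,0,0],[0,0,0],139]]}}

```text
time_s: 13.43
tcp_pos: [0.5082, 0.0288, 0.4472]
eef_rot: [-179.8, 0.1, -81.2]
contact_force: [-0.5, -0.9, -0.3]
gripper_width: 0.0391
```

```bash
python3 -c "
from h import *
loc(.085,.24)
a=r.capture('scene')
u,v=proj('scene',hold(HP,(0,.08,.2)))[0].astype(int);print(u-60,v-60)
for q in (.7,.6,.5): print(q,(proj('scene',hold(HP,[(x,-.07+.185*np.cos(q),.127+.185*np.sin(q)) for x in(.045,-.045)]))-[u-60,v-60])*4)
cv2.imwrite('pics/c8.png',cv2.resize(a[v-60:v+60,u-60:u+60],None,fx=4,fy=4,interpolation=2)[:,:,::-1])"
```

```text
local x,y 0.0001 0.0856 tip 0.2692
t 13.43 tcp [0.5082 0.0288 0.4472] [-1.7977e+02  5.0000e-02 -8.1190e+01] shift [0.0007 0.0002 0.0292] turn [-0.23  0.05  0.01] F [-0.5 -0.9 -0.3] w 0.0391 J [ 25.   3. -16.   0. -71. -17.]
258 112
0.7 [[178.85788781 161.80358985]
 [324.10040512 190.36424439]]
0.6 [[173.11957409 191.92883743]
 [318.01213397 220.9246045 ]]
0.5 [[168.08936858 221.76490784]
 [312.41746186 251.14466468]]
```

View pics/c8.png

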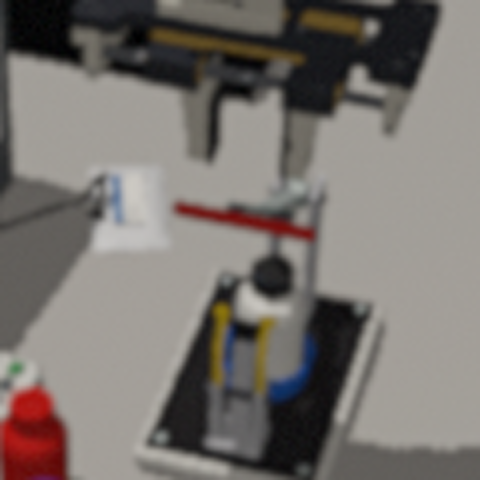

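The handle is at q ≈ 0.55, with the fingertips just above it and straddling the bar. I'll press down along the arc.

Request:
{"op": "carry_out", "data": {"plan": [[[-0.002,0,0.018],[0,0,0],139],[[-0.002,0,0.018],[0,0,0],139],[[-0.0028,0,0.0125],[0,0,0],139],[[-0.004,0,0.0083],[0,0,0],139],[[-0.004,0,0.0084],[0,0,0],139],[[-0.0032,0,0.0086],[0,0,0],139],[[-0.0031,0,0.0087],[0,0,0],139],[[-0.0023,0,0.009],[0,0,0],139],[[-0.0023,0,0.009],[0,0,0],139],[[-0.0016,0,0.009],[0,0,0],139],[[0,0,0],[0,0,0],139],[[0,0,0],[0,0,0],139]]}}

```text
time_s: 14.48
tcp_pos: [0.5035, 0.0556, 0.3347]
eef_rot: [179.9, -0.0, -81.2]
contact_force: [0.4, 0.3, 1.3]
gripper_width: 0.0395
```

```bash
python3 -c "
from h import *
loc(.115,.132)"
```

```text
local x,y -0.0004 0.1128 tip 0.1567
t 14.48 tcp [0.5035 0.0556 0.3347] [ 1.7993e+02 -3.0000e-02 -8.1150e+01] shift [-0.0022 -0.0005  0.0247] turn [ 0.07 -0.03  0.05] F [0.4 0.3 1.3] w 0.0395 J [ 29.   8. -26.   0. -56. -20.]
```

Request:
{"op": "carry_out", "data": {"plan": [[[-0.001,0,0.004],[0,0,0],139],[[-0.001,0,0.004],[0,0,0],139],[[0,0,0.004],[0,0,0],139],[[0,0,0.004],[0,0,0],139],[[0,0,0],[0,0,0],139]]}}

```text
time_s: 14.9
tcp_pos: [0.5031, 0.0575, 0.3186]
eef_rot: [180.0, 0.0, -81.2]
contact_force: [-0.7, -0.5, -0.1]
gripper_width: 0.0396
```

Request:
{"op": "carry_out", "data": {"plan": [[[0,0,0.003],[0,0,0],139],[[0,0,0.003],[0,0,0],139],[[0,0,0],[0,0,0],139],[[0,0,0],[0,0,0],139]]}}

```text
time_s: 15.23
tcp_pos: [0.5032, 0.0574, 0.3129]
eef_rot: [180.0, -0.0, -81.2]
contact_force: [0.1, -0.4, 0.5]
gripper_width: 0.0398
```

Request:
{"op": "carry_out", "data": {"plan": [[[0,0,0.002],[0,0,0],139],[[0,0,0.002],[0,0,0],139],[[0,0,0],[0,0,0],139],[[0,0,0],[0,0,0],139]]}}

```text
time_s: 15.57
tcp_pos: [0.5035, 0.0576, 0.3099]
eef_rot: [-180.0, -0.0, -81.2]
contact_force: [-1.2, 0.5, 6.4]
gripper_width: 0.0399
```

Request:
{"op": "carry_out", "data": {"plan": [[[0,0,0.002],[0,0,0],139],[[0,0,0],[0,0,0],139],[[0,0,0],[0,0,0],139]]}}

```text
time_s: 15.82
tcp_pos: [0.5036, 0.0575, 0.3092]
eef_rot: [-179.9, -0.0, -81.1]
contact_force: [-6.4, 0.1, 18.0]
gripper_width: 0.0397
```

The tip is at 0.131, which is the shut height, with a stiff 18 N. I'll back off and check.

Request:
{"op": "carry_out", "data": {"plan": [[[0,0,-0.005],[0,0,0],139],[[0,0,-0.02],[0,0,0],139],[[0,0,-0.04],[0,0,0],139],[[0,0,-0.04],[0,0,0],139],[[-0.03,0,-0.04],[0,0,0],139],[[-0.04,0,0],[0,0,0],139],[[-0.04,0,0],[0,0,0],139],[[-0.04,0,0],[0,0,0],139],[[-0.04,0,0],[0,0,0],139],[[0,0,0],[0,0,0],139]]}}

```text
time_s: 16.65
tcp_pos: [0.4742, 0.2454, 0.4452]
eef_rot: [-180.0, 0.1, -81.0]
contact_force: [1.6, -0.5, 0.9]
gripper_width: 0.0396
```

```bash
python3 -c "
from h import *
loc(.115,.132)
o=[]
for n in('scene','top'):
    a=r.capture(n);u,v=proj(n,hold(HP,(0,.04,.12)))[0].astype(int);print(n,u-50,v-50)
    for q in (0,.03,.1): print(q,((proj(n,hold(HP,[(x,-.07+.185*np.cos(q),.127+.185*np.sin(q)) for x in(.045,-.045)]))-[u-50,v-50])*4).round().tolist())
    o.append(cv2.resize(a[v-50:v+50,u-50:u+50],None,fx=4,fy=4,interpolation=2))
    cv2.imwrite('pics/f_%s.png'%n,a[:,:,::-1])
cv2.imwrite('pics/c9.png',np.hstack(o)[:,:,::-1])"
```

```text
local x,y -0.0004 0.3049 tip 0.2672
t 16.65 tcp [0.4742 0.2454 0.4452] [-1.7997e+02  6.0000e-02 -8.0970e+01] shift [0.19   0.0005 0.135 ] turn [-0.03  0.06  0.23] F [ 1.6 -0.5  0.9] w 0.0396 J [ 48.   6. -13.  -0. -71. -39.]
scene 271 136
0 [[103.0, 257.0], [242.0, 287.0]]
0.03 [[103.0, 250.0], [243.0, 280.0]]
0.1 [[104.0, 234.0], [244.0, 264.0]]
top 275 169
0 [[34.0, 144.0], [76.0, 322.0]]
0.03 [[34.0, 142.0], [77.0, 320.0]]
0.1 [[36.0, 136.0], [79.0, 316.0]]
```

View pics/c9.png

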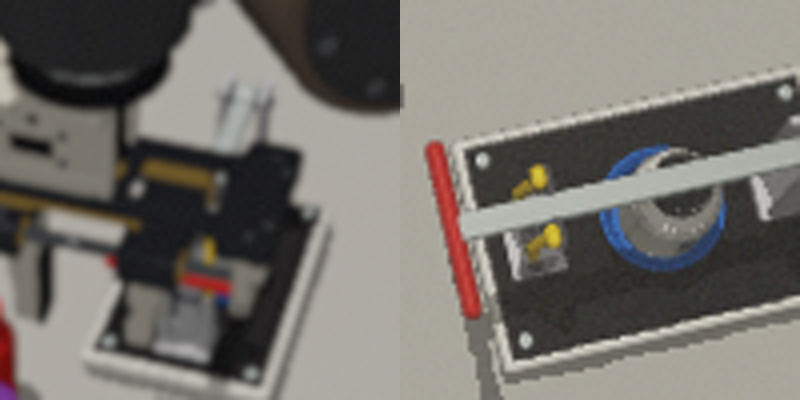

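Both views show the bar shut. The handle ends in top match q = 0 within pixels, and the bottle sits in the cup below the bar. I'll do a quick check that the bystanders haven't moved, then hand in.

```bash
python3 -c "
from h import *
for n,b in(('top',(278,135,308,165)),('scene',(290,272,320,318)),('top',(172,258,206,294))):
    i,j=[cv2.imread(f'pics/{f}{n}{g}.png') for f,g in(('','0'),('f_',''))];x,y,X,Y=b
    m=cv2.matchTemplate(j[y-12:Y+12,x-12:X+12],i[y:Y,x:X],cv2.TM_CCOEFF_NORMED);print(n,b,cv2.minMaxLoc(m)[1::2])
print(r.get_state()['contact_force'],r.close_job())"
```

```text
top (278, 135, 308, 165) (0.9985796213150024, (12, 12))
scene (290, 272, 320, 318) (0.9555898904800415, (12, 12))
top (172, 258, 206, 294) (0.35728418827056885, (16, 15))
the job is handed in; nothing more can be done
[ 0.12064573 -0.74379526 -0.44915383] None
```

The white bottle is upright on the floor of the blue cup and the latch bar is shut past the catch. The job was handed in at about 17 s with the gripper clear; no verdict was reported.

- **Bottle:** it touched the floor at z = 0.243, as predicted, while the bar was still at about 1.8 rad. After release it stood upright in the pictures.
- **Latch bar:** I pushed it over with the straddling fingers and pressed until a hard stop at the shut height, about 18 N. I never saw the snap itself as a force spike. In the final top picture the handle ends fit an angle of 0 to within about 1.5 px. The scene view was partly hidden but agreed.
- **Bystanders:** template matching shows no shift of the timer (top view, 0.999) or of the amber bottle (scene view, 0.956). A second check of the amber bottle in the top view matched poorly (0.36), most likely because the arm hides it there, so I did not count it.
- **Position estimates:** the two cameras' estimates of the holder position differed by up to 8 mm. I resolved this with a closer fit on the cup and by checking the bottle's alignment just above it.

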